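# Put the pastry rings away on their skewer and clear the baking paper

### The arm

A 6-joint arm with a two-finger parallel gripper is mounted at the origin on a cart in front of the work surface, level with it; the furniture and walls round the work are solid. World frame = base frame: x ahead of the robot, y to its left, z up, the work surface at z = 0. Lengths are in mm, angles in rad, forces in N, time in s.
With the tool pointing down it reaches from about 350 to 975 mm from the base axis. Payload 7.1 kg.
Tool frame: the origin (TCP) lies midway between the tips of the shut fingers; the grasp point (between the pads) lies 19 mm behind it (ctrl.grasp_offset is the distance from the TCP to the grasp point, in mm); z points along the fingers, y is the line along which they close (so a half turn about z gives the same grasp; the last joint's range is limited). The gripper opens to 88 mm and grips with 3 to 60 N. Pads are 20 mm wide; open, the fingers measure 115 mm over their backs; the gripper's body (75 mm by 178 mm) begins 61 mm behind the grasp point.
Start: joints at [1.323, 0.423, 1.63, -0, 1.089, -0.019], TCP at [141.724, 608.703, 222.675] pointing down, gripper open.
Joint ranges: [-3, 3], [-0.9, 2.11], [0.09, 2.58], [-1.31, 4.45], [0.11, 2.69], [-2.54, 2.54]. Speed limits (rad/s): [2.39, 2.39, 3.01, 3.14, 3.14, 3.14].

### API

Orientations are given as a rotation vector (axis times angle).
In Python, from workcell import ctrl gives the robot as it stands. The module is installed in compiled form; this text tells all that it offers.
- The arm moves only by the tool servo_tool, never from a script. Its argument "rows" is a list of rows, each a list of 7 numbers: the turn, a rotation vector about the tool's x, y, z as a fraction of full scale, then the shift along the tool's x, y, z as a fraction of full scale, then the finger opening in mm, from 0 to 87.8. A call has 1 to 10 rows; each row is the pose to reach, as a shift and turn from the pose commanded when the call began, along the tool's axes at that moment; what a row does not reach only later rows make up. Full scale, the value 1, is 20 cm for a shift and 1.5 rad for a turn. A row lasts 1/8 s, in which the tool goes at most 62.5 mm and 10.7 degrees, less where a joint would pass 70% of its speed; a pose out of reach is approached as far as the arm can. A call with a number of a shift or a turn outside -1 to 1 is refused whole. A call with a gripper value outside its range is refused whole. The fingers move at their own pace and stop on an object; the grip force is fixed at half the most. Time passes only in rows, so rows that repeat a pose let the fingers close. It gives the time, the measured TCP pose, the force, the opening and the grip force at its end, in the units of the state.
- ctrl.get_obs(): the state, without advancing time (a new reading comes with each control period).
- ctrl.get_image(name): name is "side" or "top" or "wrist"; returns (picture, depth): 400x640x3 uint8, red, green, blue; 400x640 float32, mm along the optical axis (not along the pixel's ray), 0 where there is no reading.
- ctrl.camera_info(name): a dict with "intrinsics" (3x3 intrinsics, pixels), "R" (3x3) and "t" (3): a world point X has camera coordinates R X + t. Camera axes: x right, y down, z forward; pixel columns grow to the right and rows downward; lengths in mm; the calibration is good to about 2 mm. The wrist camera is an equidistant fisheye: a pixel r from the principal point sees the ray r / f radians off the axis. A picture is of the moment at which its call begins: read the wrist's pose just before it. camera_info takes no time and is no camera call; for the wrist camera it gives the pose at the moment of the call.
- ctrl.close_job(): hands the job in; it is judged then, once.
The state is a dict: "t": time; "qpos": joint angles; "qvel": joint speeds; "joint_torque": joint torques, N m; "ee_pos": TCP position; "orientation": TCP orientation; "ft_force": force on the tool from outside, world axes, zero at the start; "moment": the same for the moment, N m; "width": finger opening in mm; "grasp_force": force on a finger pad.
Only numpy, scipy, OpenCV 4.12 (cv2) and the standard library are available. Lean on these libraries where they do the work, as an engineer would, in place of code of your own. Each camera call takes 0.05 s, during which the arm holds its last target. There are 200 camera calls.

### The job

Tidy up after baking: throw every crumpled ball of baking paper into the steel caddy. Take the skewer from its stand, thread it through all the pastry rings standing in the draining rack, and lift them off together in one lift without letting any ring fall. Hang the loaded skewer back in both forks of its stand, with all the rings hanging free between its two collars. Leave the glasses and the salt mill behind the work alone.

Things in the scene. Friction and masses are not known exactly. Their poses are not given: they have to be found in the camera images.
- ring_1_center (a point): Pastry ring (mm): plain steel band open at both ends, outer diameter 70, hole 63, width 20, about 24 g. This point is its centre; y is the axis through its hole. It starts on edge in a slot of the rack, axis along the rack's y, centre 68 above the worktop. All alike; two to four present (None if absent).
- ring_2_center (a point): Pastry ring (mm): plain steel band open at both ends, outer diameter 70, hole 63, width 20, about 24 g. This point is its centre; y is the axis through its hole. It starts on edge in a slot of the rack, axis along the rack's y, centre 68 above the worktop. All alike; two to four present (None if absent).
- ring_3_center (a point): Pastry ring (mm): plain steel band open at both ends, outer diameter 70, hole 63, width 20, about 24 g. This point is its centre; y is the axis through its hole. It starts on edge in a slot of the rack, axis along the rack's y, centre 68 above the worktop. All alike; two to four present (None if absent).
- ring_4_center (a point): Pastry ring (mm): plain steel band open at both ends, outer diameter 70, hole 63, width 20, about 24 g. This point is its centre; y is the axis through its hole. It starts on edge in a slot of the rack, axis along the rack's y, centre 68 above the worktop. All alike; two to four present (None if absent).
- rack: Fixed draining rack (mm): chrome wire over a white drip tray 104 x 156, rim 14 high. Origin on the worktop under its centre; y runs along its row of four slots at y = -45, -15, 15, 45. Rings stand on two rails (x = +-22, top 40 high, ends y = +-72) between upright prongs at x = +-33, 83 high. Above the rails the row is open from end to end; a ring comes free by rising 50.
- skewer_mid (a point): Skewer (mm): straight steel rod, diameter 10, 120 g, wooden handle at one end. This point: on its axis half-way between two collars (diameter 22, at y = +-65 to +-70) that keep the rings between them; y points along the rod to the handle, which starts at 92. Centre of mass at y = 41. It starts level in the stand's forks, handle towards the robot's left.
- skewer_tip (a point): Blunt pointed end of the skewer's rod, 93 mm from skewer_mid along -y (bare rod from the collar to here). Axes as skewer_mid.
- skewer_grip (a point): Middle of the skewer's handle: dark wooden block 26 wide (x), 64 long (y), 38 high (z), flat-sided, 124 mm from skewer_mid along y and 5 below the rod's axis. Axes as skewer_mid (z up). Meant to be taken from above across its 26 mm width; it takes a firm grip (40 N).
- stand: Fixed storage stand (mm): board 90 x 186 x 14 with two upright wire forks at y = +-81. Origin on the worktop under its centre. Each fork is a V open upwards, 44 wide at its mouth, tips 116 high, wire diameter 8. The rod lies in it at x = 0, axis 95 high, along the stand's y; forks take the bare rod outside the collars, so skewer_mid is over the origin to within 7 along y.
- caddy: Round open steel waste caddy, fixed, 115 mm high, inside diameter 142 mm at the mouth, 126 at its floor. Origin on the worktop under its centre.
- paper_1_center (a point): Stiff, firm crumpled ball of baking paper, blocky, 50 to 60 mm across, 12 g, lying on the worktop. This point is its centre, about 25 mm above the worktop; its flattest sides, 50 mm apart, are square to its x, y and z axes. Wall cupboards overhang the back of the worktop (from x = 0.57 m, z = 0.46 m up): keep the wrist low there. All alike; three or four present (None if absent).
- paper_2_center (a point): Stiff, firm crumpled ball of baking paper, blocky, 50 to 60 mm across, 12 g, lying on the worktop. This point is its centre, about 25 mm above the worktop; its flattest sides, 50 mm apart, are square to its x, y and z axes. Wall cupboards overhang the back of the worktop (from x = 0.57 m, z = 0.46 m up): keep the wrist low there. All alike; three or four present (None if absent).
- paper_3_center (a point): Stiff, firm crumpled ball of baking paper, blocky, 50 to 60 mm across, 12 g, lying on the worktop. This point is its centre, about 25 mm above the worktop; its flattest sides, 50 mm apart, are square to its x, y and z axes. Wall cupboards overhang the back of the worktop (from x = 0.57 m, z = 0.46 m up): keep the wrist low there. All alike; three or four present (None if absent).
- paper_4_center (a point): Stiff, firm crumpled ball of baking paper, blocky, 50 to 60 mm across, 12 g, lying on the worktop. This point is its centre, about 25 mm above the worktop; its flattest sides, 50 mm apart, are square to its x, y and z axes. Wall cupboards overhang the back of the worktop (from x = 0.57 m, z = 0.46 m up): keep the wrist low there. All alike; three or four present (None if absent).
- coupe_gilt_1: Bystander, loose; leave it alone. Stemmed glass with gilt rim, 92 mm across, 121 high; origin at the centre of its foot.
- mill_1: Bystander, loose; leave it alone. Salt mill, 44 mm across, 90 high; origin at the centre of its base.
- coupe_2: Bystander, loose; leave it alone. Plain stemmed glass, 95 mm across, 124 high, the one nearest the rack; origin at the centre of its foot.
Mind the look-alikes: they are no part of the job. Leave any purple look-alike of the caddy alone.

How it is judged:
By the outcome, as a careful person would: the job done as asked, in the order asked, and still so for the second after the job is handed in, with the robot touching nothing.
Of ring_1, ring_2, ring_3, ring_4 only 2 to 4 are there at a start; the rules pass over those that are not, and their reading is None.
Of paper_1, paper_2, paper_3, paper_4 only 3 to 4 are there at a start; the rules pass over those that are not, and their reading is None.
At some moment in a run one of paper_1, paper_2, paper_3, paper_4 may be knocked a few centimetres aside while the robot is not near it.
It also fails if it takes over 208 s, if anything falls off the work surface, if the arm or the gripper's body presses on something with over 40 N, if the wrist force passes 120 N, or if a joint passes its speed limit or range.

## Working session

There is one attempt and no reset: what is moved stays moved. The work goes in short steps, Python scripts to look and compute and a tool call to move; the robot and the scene stay as the last step left them, time stands still between calls to the robot, and variables do not carry over. Pictures are saved under pics/ and viewed, at most 14 in all, crops included, and the job is handed in when it is done.

Besides the shell and the picture viewer there is one more tool, called after "Emit:" as name(argument=value, ...), one argument or row to a line, values as JSON. servo_tool: Moves the arm, as the interface text tells. Its arguments: {"type":"object","properties":{"rows":{"type":"array","items":{"type":"array","items":{"type":"number"}}}},"required":["rows"]}

```bash
mkdir -p pics; cat > h.py <<'E'
import numpy as np,cv2
from workcell import ctrl
from scipy.spatial.transform import Rotation as Ro
def snap(n,f):
    inf=ctrl.camera_info(n); im,d=ctrl.get_image(n)
    np.savez('pics/'+f+'.npz',im=im,d=d,K=inf['intrinsics'],R=inf['R'],t=inf['t'])
    cv2.imwrite('pics/'+f+'.png',im[:,:,::-1]); return im,d,inf
def load(f):
    z=np.load('pics/'+f+'.npz'); return z['im'],z['d'],z['K'],z['R'],z['t']
def cloud(f):  # pinhole
    im,d,K,R,t=load(f); v,u=np.mgrid[:d.shape[0],:d.shape[1]]
    c=np.stack([(u-K[0,2])/K[0,0]*d,(v-K[1,2])/K[1,1]*d,d],-1)
    return (c-t)@R
E
python3 - <<'E'
from h import *
print(ctrl.get_obs())
for n in ('side','top','wrist'):
    im,d,i=snap(n,n+'0'); print(n,i['intrinsics'],-i['R'].T@i['t'],i['R'][2])
E
```

```text
{'t': 0.0, 'qpos': array([ 1.32300854e+00,  4.23828931e-01,  1.63069657e+00,  2.50427182e-05,
        1.08860568e+00, -1.89872511e-02]), 'qvel': array([ 0.00218078,  0.00100935, -0.00074898,  0.00027914, -0.00060376,
        0.00179312]), 'joint_torque': array([ 3.86846179e-03, -5.44606769e+01, -2.73682523e+01,  6.47458225e-02,
        2.25094298e-02, -1.07791022e-04]), 'ee_pos': array([141.57804011, 608.17417297, 221.90655619]), 'orientation': array([-3.58607791e-01, -3.12082929e+00,  2.39044607e-03]), 'ft_force': array([0.02857416, 0.49793273, 0.72610591]), 'moment': array([-0.02288045, -0.01799086, -0.02339097]), 'grasp_force': 0.0, 'width': 87.61153881148434}
side [[386.30521775   0.         325.93494366]
 [  0.         386.30521775 202.57006768]
 [  0.           0.           1.        ]] [  128.69606185 -1018.87712804   862.28810799] [ 0.32244543  0.72431244 -0.60942631]
top [[479.19197915   0.         322.01307083]
 [  0.         479.19197915 201.11233302]
 [  0.           0.           1.        ]] [-108.84530666 -166.34816531 1532.5886831 ] [ 0.4195775   0.03603354 -0.90700403]
wrist [[309.70691629   0.         321.62721174]
 [  0.         309.70691629 196.41375669]
 [  0.           0.           1.        ]] [ 60.90119936 628.55050301 384.37221785] [ 0.29209715 -0.06906195 -0.95389187]
```

View pics/top0.png

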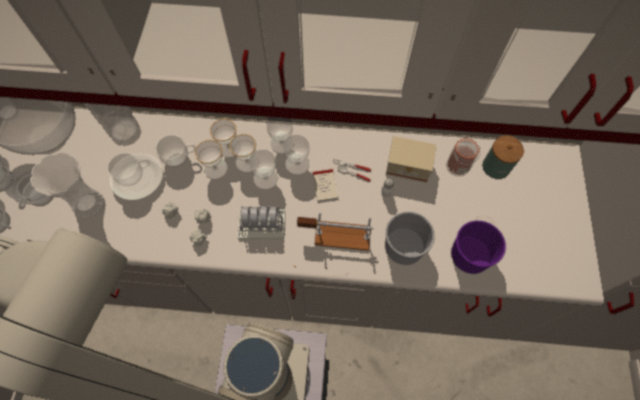

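View pics/side0.png

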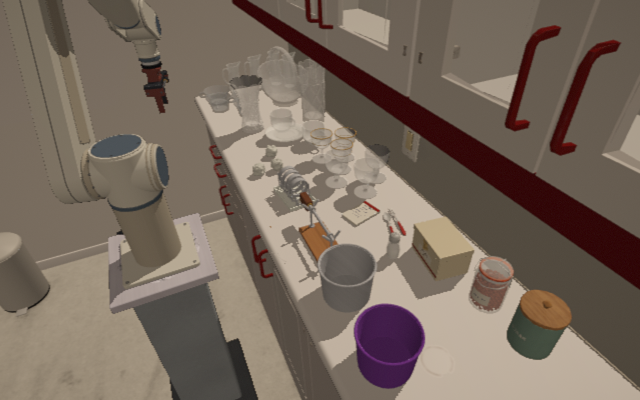

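The top view shows three paper balls at about (170,209), (202,215) and (199,237). The rack is at (262,222), the stand with skewer at (342,234) with its handle at (307,222), and the steel caddy at (409,238). The purple look-alike is at (478,246) and is off limits. The side view agrees.

```bash
python3 - <<'E'
from h import *
im,d,K,R,t=load('top0'); P=cloud('top0')
c=im[150:290,130:450]; cv2.imwrite('pics/c1.png',cv2.resize(c[:,:,::-1],None,fx=2.5,fy=2.5,interpolation=cv2.INTER_CUBIC))
for n,(u,v) in dict(p1=(170,209),p2=(202,215),p3=(199,237),table=(220,255),cad=(409,238),hand=(307,222),board=(342,240)).items():
    print(n,P[v,u].round(),im[v,u])
# caddy rim
z=P[...,2]
u0,v0=409,238
m=np.zeros(z.shape,bool); m[205:275,378:440]=1
q=P[m&(z>108)&(z<125)]; print('caddy',q.min(0),q.max(0),len(q))
# balls
m=np.zeros(z.shape,bool); m[195:250,155:215]=1
bm=(m&(z>12)&(z<70)).astype(np.uint8); n,l,s,ce=cv2.connectedComponentsWithStats(bm)
for i in range(1,n):
    if s[i,4]>10: q=P[l==i]; print('ball',ce[i],s[i,4],q.min(0).round(),q.max(0).round())
# all objects in reach
E
```

```text
p1 [502. 403.  49.] [169 157 138]
p2 [490. 290.  50.] [175 162 142]
p3 [411. 284.  51.] [147 137 119]
table [373. 219.  -5.] [192 176 157]
cad [ 489. -413.   -0.] [80 76 71]
hand [469. -69. 115.] [81 47 29]
board [ 456. -186.   14.] [138  84  48]
caddy [ 379.34214079 -473.90559587  108.30023663] [ 535.78207621 -320.63534515  123.69463223] 357
ball [170.19487179 210.13846154] 195 [482. 382.  13.] [538. 435.  58.]
ball [202.35602094 216.06806283] 191 [470. 267.  12.] [514. 320.  55.]
ball [197.97948718 237.51282051] 195 [391. 270.  12.] [443. 320.  57.]
```

View pics/c1.png

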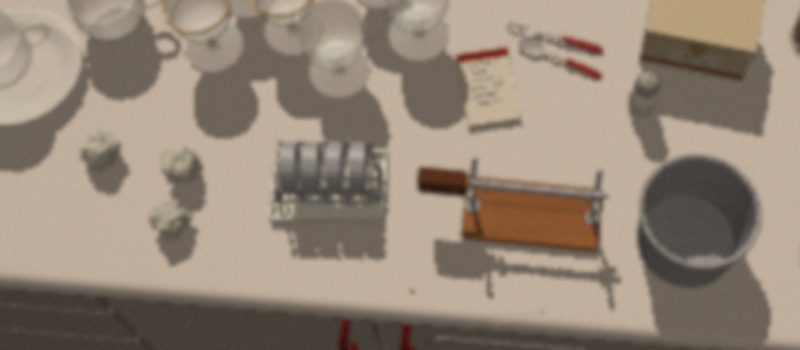

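View pics/wrist0.png

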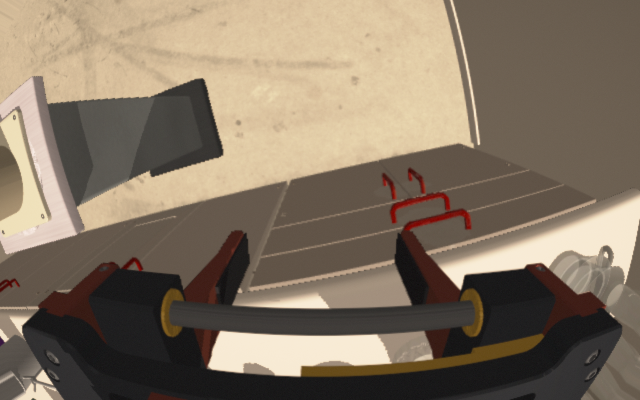

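```bash
python3 - <<'E'
from h import *
P=cloud('top0'); z=P[...,2]
im=load('top0')[0]
# rack/rings: points with z>85 near rack ; prong tops and ring tops
m=np.zeros(z.shape,bool); m[200:245,235:290]=1
q=P[m&(z>30)&(z<112)]; print('ringpts',q.min(0).round(),q.max(0).round(),len(q))
q=P[m&(z>92)&(z<112)]; print(np.sort(q[:,1]).round()[::6]); print(np.polyfit(q[:,1],q[:,0],1),q.mean(0))
m=np.zeros(z.shape,bool); m[200:245,292:380]=1
q=P[m&(z>75)&(z<125)]; c=np.cov(q[:,:2].T); print('skew',q.mean(0),q.min(0).round(),q.max(0).round(),np.polyfit(q[:,1],q[:,0],1))
g=(im[...,0]>1.5*im[...,2])&m&(z>90)&(z<130); q=P[g]; print('handle',q.mean(0),q.min(0),q.max(0),np.linalg.eigh(np.cov(q[:,:2].T))[1][:,1])
# board
g=m&(z>8)&(z<22)&(im[...,0]>1.7*im[...,2]); gg=P[g]; print('board',cv2.minAreaRect(gg[:,:2].astype(np.float32)),len(gg))
o=ctrl.get_obs(); print(Ro.from_rotvec(o['orientation']).as_matrix())
i=ctrl.camera_info('wrist');print(i['R'],i['t'])
E
```

```text
ringpts [450.  21.  30.] [530. 163. 109.] 844
[ 36.  38.  40.  41.  42.  44.  45.  47.  48.  50.  51.  53.  54.  56.
  67.  69.  71.  72.  73.  75.  76.  79.  79.  81.  82.  83.  85.  87.
  99. 100. 102. 103. 105. 106. 107. 108. 110. 111. 112. 114. 115. 117.
 128. 130. 131. 133. 134. 135. 137. 138. 139. 141. 142. 143. 145. 146.]
[-6.95710255e-02  4.95010736e+02] [488.56382777  92.66656732  99.79040494]
skew [ 474.15753685 -134.60473632  100.9085631 ] [ 446. -281.   76.] [503. -35. 119.] [-7.91204970e-03  4.73092537e+02]
handle [473.45411375 -83.11669779 104.53315799] [ 463.06334397 -259.62728035   90.84471432] [489.8529599  -35.72375283 118.79513443] [0.03182156 0.99949357]
board ((470.9532165527344, -183.47308349609375), (69.9652099609375, 178.97193908691406), 2.439365863800049) 767
[[-9.73948508e-01  2.26769152e-01 -2.37446939e-04]
 [ 2.26769276e-01  9.73947944e-01 -1.04773570e-03]
 [-6.33317749e-06 -1.07428629e-03 -9.99999423e-01]]
[[ 2.26696691e-01  9.73964991e-01 -8.97947312e-04]
 [ 9.29118502e-01 -2.15981655e-01  3.00151185e-01]
 [ 2.92142806e-01 -6.88775801e-02 -9.53891220e-01]] [-625.69014058  -36.22883649  392.24357638]
```

The wrist view shows the floor, the drawers and white counter behind the fingers. No fourth paper ball is visible yet. The crop shows four rings in the rack.

```bash
cat >> h.py <<'E'
def go(p,yaw):  # fractions to reach TCP p, pointing down, tool y at angle yaw (world), world->tool shift
    o=ctrl.get_obs(); R=Ro.from_rotvec(o['orientation']); c,s=np.cos(yaw),np.sin(yaw)
    T=Ro.from_matrix(np.array([[-s,c,0],[c,s,0],[0,0,-1]])); 
    if np.linalg.det(T.as_matrix())<0: raise 0
    r=(R.inv()*T).as_rotvec()/1.5; d=R.inv().apply(np.array(p)-o['ee_pos'])/200
    print('t%.1f'%o['t'],'turn',r.round(4),'shift',d.round(4)); return r,d
def balls(f,box=(120,190,230,260)):
    im,d,K,R,t=load(f);P=cloud(f);z=P[...,2]; u0,v0,u1,v1=box
    m=np.zeros(z.shape,np.uint8); m[v0:v1,u0:u1]=1
    n,l,s,ce=cv2.connectedComponentsWithStats(m*((z>12)&(z<70)).astype(np.uint8))
    for i in range(1,n):
        if 100<s[i,4]<400:
            q=P[l==i]; h=q[q[:,2]>38]; a=q[(q[:,2]>15)]
            ray=R.T@np.linalg.inv(K)@np.r_[ce[i],1]; C=-R.T@t; c=C+ray*(27-C[2])/ray[2]
            print('ball',ce[i].round(),'ray',c.round(),'top',((h.min(0)+h.max(0))/2).round(),cv2.minAreaRect(h[:,:2].astype(np.float32)))
E
python3 - <<'E'
from h import *
balls('top0'); go((500,408,160),np.pi/2)
E
```

```text
Traceback (most recent call last):
  File "h.py", line 28, in balls
    print('ball',ce[i].round(),'ray',c.round(),'top',((h.min(0)+h.max(0))/2).round(),cv2.minAreaRect(h[:,:2].astype(np.float32)))
                                                       ~~~~~^^^
ValueError: zero-size array to reduction operation minimum which has no identity
```

```bash
sed -i 's/if 100<s\[i,4\]<400:/if 100<s[i,4]<400 and (l==i)[z>38].sum()>20:/' h.py
python3 - <<'E'
from h import *
balls('top0'); go((500,408,160),np.pi/2)
E
```

```text
ball [170. 210.] ray [507. 410.  27.] top [506. 406.  48.] ((506.52191162109375, 408.47637939453125), (40.82833480834961, 41.82307815551758), 69.45435333251953)
ball [202. 216.] ray [495. 295.  27.] top [492. 295.  47.] ((490.6097412109375, 294.4939270019531), (42.86223220825195, 45.00634002685547), 8.396171569824219)
ball [198. 238.] ray [417. 295.  27.] top [418. 295.  48.] ((415.73602294921875, 294.7972106933594), (42.34757995605469, 39.44091033935547), 51.19961929321289)
t0.1 turn [-7.000e-04 -1.000e-04 -1.525e-01] shift [-1.9722 -0.5689  0.3113]
```

Emit:
servo_tool(
  rows=[
    [0, 0, -0.1525, -1, -0.42, -0.12, 87],
    [0, 0, -0.1525, -1, -0.42, -0.12, 87],
    [0, 0, -0.1525, -1, -0.42, -0.12, 87],
    [0, 0, -0.1525, -1, -0.42, -0.12, 87],
    [0, 0, -0.1525, -1, -0.42, -0.12, 87],
    [0, 0, -0.1525, -1, -0.42, -0.12, 87],
  ],
)

```text
t: 0.9
ee_pos: [316.9, 481.7, 246.4]
orientation: [-0.0, -3.141, 0.0]
ft_force: [0.2, 0.1, 0.2]
width: 87.0
grasp_force: 0.0
```

```bash
python3 - <<'E'
from h import *
go((500,350,260),np.pi/2)
E
```

```text
t0.9 turn [-0.0001 -0.0004 -0.0002] shift [-0.9154 -0.6584 -0.0684]
```

Emit:
servo_tool(
  rows=[
    [0, 0, 0, -0.91, -0.66, -0.07, 87],
    [0, 0, 0, -0.91, -0.66, -0.07, 87],
    [0, 0, 0, -0.91, -0.66, -0.07, 87],
    [0, 0, 0, -0.91, -0.66, -0.07, 87],
    [0, 0, 0, -0.91, -0.66, -0.07, 87],
    [0, 0, 0, -0.91, -0.66, -0.07, 87],
  ],
)

```text
t: 1.65
ee_pos: [498.2, 350.6, 260.2]
orientation: [0.002, -3.14, 0.0]
ft_force: [-0.1, 0.6, -0.0]
width: 86.9
grasp_force: 0.0
```

```bash
python3 - <<'E'
from h import *
print(ctrl.get_obs()['ee_pos']); snap('wrist','w1'); snap('top','t1'); balls('t1')
a=cv2.imread('pics/w1.png'); b=cv2.imread('pics/t1.png'); cv2.imwrite('pics/wt1.png',np.vstack([cv2.resize(a,(480,300)),cv2.resize(b,(480,300))]))
E
```

```text
[498.17897416 350.61907641 260.19988436]
```

View pics/wt1.png

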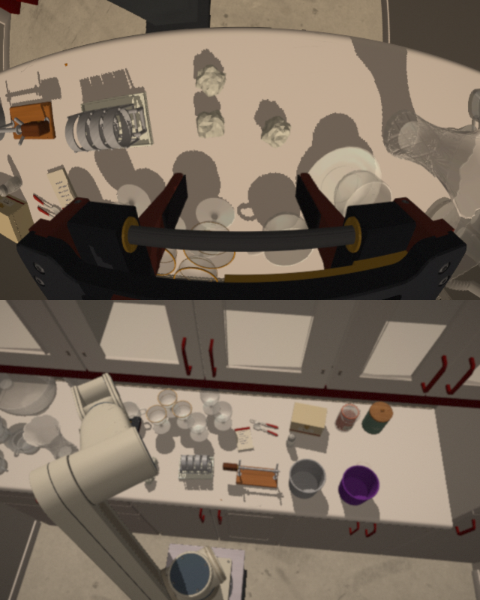

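The wrist view shows three paper balls, at full-scale pixels (280,107), (279,165) and (367,173), and a counter clear of any fourth. The top view is blocked by the arm.

```bash
cat >> h.py <<'E'
def wcloud(f):
    im,d,K,R,t=load(f); v,u=np.mgrid[:d.shape[0],:d.shape[1]]
    x,y=(u-K[0,2])/K[0,0],(v-K[1,2])/K[1,1]; r=np.hypot(x,y)+1e-9; k=np.tan(np.minimum(r,1.5))/r
    c=np.stack([x*k*d,y*k*d,d],-1); return (c-t)@R
def wblobs(f,box=None,z0=15,z1=70,amin=150,amax=8000):
    P=wcloud(f);z=P[...,2]; m=((z>z0)&(z<z1)&(P[...,0]<560)).astype(np.uint8)
    if box: k=np.zeros_like(m);k[box[1]:box[3],box[0]:box[2]]=1;m*=k
    n,l,s,ce=cv2.connectedComponentsWithStats(m)
    for i in range(1,n):
        if amin<s[i,4]<amax:
            q=P[l==i]; print(ce[i].round(),s[i,4],'min',q.min(0).round(),'max',q.max(0).round(),'rect',np.array(cv2.minAreaRect(q[q[:,2]>20][:,:2].astype(np.float32))[0]).round(),[np.round(w) for w in cv2.minAreaRect(q[:,:2].astype(np.float32))[1:]])
E
python3 - <<'E'
from h import *
wblobs('w1',(230,60,420,200))
E
```

```text
[280. 107.] 1221 min [394. 273.  15.] max [448. 325.  50.] rect [421. 299.] [array([50., 49.]), np.float64(55.0)]
[280. 166.] 1188 min [472. 272.  16.] max [518. 322.  52.] rect [495. 297.] [array([46., 50.]), np.float64(0.0)]
[368. 176.] 1189 min [484. 386.  15.] max [537. 439.  52.] rect [511. 414.] [array([47., 51.]), np.float64(58.0)]
```

```bash
python3 - <<'E'
from h import *
P=cloud('top0');z=P[...,2];
m=(z>40)&(z<200)&(P[...,0]>470)&(P[...,0]<640)&(P[...,1]>170)&(P[...,1]<560)
q=P[m]
for y in range(180,560,20):
    s=q[abs(q[:,1]-y)<10]; s=s[s[:,0]>530]
    if len(s): print(y,s[:,0].min().round(),s[s[:,0].argmin()].round())
o=ctrl.get_obs()['ee_pos'];print(o)
E
```

```text
520 586.0 [586. 529. 102.]
540 573.0 [573. 548. 117.]
[497.95087452 350.79492695 260.36094101]
```

Emit:
servo_tool(
  rows=[
    [0, 0, 0.3, -0.055, 0.3, 0.2, 87],
    [0, 0, 0.3, -0.055, 0.3, 0.5, 87],
    [0, 0, 0.3, -0.055, 0.3, 0.8, 87],
    [0, 0, 0.3, -0.055, 0.3, 1, 87],
    [0, 0, 0.3, -0.055, 0.3, 1, 87],
    [0, 0, 0.3, -0.055, 0.3, 1, 87],
  ],
)

```text
t: 2.5
ee_pos: [510.7, 410.8, 62.3]
orientation: [0.699, 3.062, 0.002]
ft_force: [0.5, -0.3, 1.0]
width: 86.7
grasp_force: 0.0
```

Emit:
servo_tool(
  rows=[
    [0, 0, 0, 0, 0, 0.15, 87],
    [0, 0, 0, 0, 0, 0.26, 87],
    [0, 0, 0, 0, 0, 0.26, 87],
    [0, 0, 0, 0, 0, 0.26, 20],
    [0, 0, 0, 0, 0, 0.26, 20],
    [0, 0, 0, 0, 0, 0.26, 20],
    [0, 0, 0, 0, 0, 0.26, 20],
    [0, 0, 0, 0, 0, 0.26, 20],
  ],
)

```text
t: 3.5
ee_pos: [510.7, 409.7, 9.1]
orientation: [0.701, 3.062, 0.001]
ft_force: [-0.6, -0.2, 2.8]
width: 51.9
grasp_force: 28.5
```

Emit:
servo_tool(
  rows=[
    [0, 0, 0, 0, 0, -0.3, 20],
    [0, 0, -0.1, 0, 0, -0.6, 20],
    [0, 0, -0.2, 0, 0, -0.9, 20],
    [0, 0, -0.3, 0, 0, -1, 20],
    [0, 0, -0.3, 0, 0, -1, 20],
  ],
)

```text
t: 4.12
ee_pos: [511.2, 410.1, 210.6]
orientation: [0.002, 3.139, 0.004]
ft_force: [-1.1, 0.3, -0.4]
width: 51.9
grasp_force: 28.5
```

Emit:
servo_tool(
  rows=[
    [0, 0, 0, 0.06, -0.3, 0, 20],
    [0, 0, 0, 0.06, -0.6, 0, 20],
    [0, 0, 0, 0.06, -0.9, 0, 20],
    [0, 0, 0, 0.06, -1, 0, 20],
  ],
)

```text
t: 4.62
ee_pos: [496.9, 206.5, 206.8]
orientation: [-0.009, -3.138, 0.003]
ft_force: [0.0, 1.0, 0.2]
width: 51.8
grasp_force: 28.5
```

Emit:
servo_tool(
  rows=[
    [0, 0, 0, 0.06, -0.3, 0, 20],
    [0, 0, 0, 0.06, -0.6, 0, 20],
    [0, 0, 0, 0.06, -0.9, 0, 20],
    [0, 0, 0, 0.06, -1, 0, 20],
  ],
)

```text
t: 5.12
ee_pos: [485.9, 7.4, 207.6]
orientation: [-0.008, -3.14, 0.0]
ft_force: [0.9, 0.0, -0.4]
width: 52.0
grasp_force: 28.5
```

Emit:
servo_tool(
  rows=[
    [0, 0, 0, 0.06, -0.3, 0, 20],
    [0, 0, 0, 0.06, -0.6, 0, 20],
    [0, 0, 0, 0.06, -0.9, 0, 20],
    [0, 0, 0, 0.06, -1, 0, 20],
  ],
)

```text
t: 5.62
ee_pos: [474.3, -192.7, 207.6]
orientation: [-0.008, -3.141, -0.001]
ft_force: [0.3, 0.6, -0.3]
width: 52.2
grasp_force: 28.5
```

Emit:
servo_tool(
  rows=[
    [0, 0, 0, 0.06, -0.3, 0, 20],
    [0, 0, 0, 0.06, -0.6, 0, 20],
    [0, 0, 0, 0.06, -0.9, 0, 20],
    [0, 0, 0, 0.06, -1, 0, 20],
    [0, 0, 0, 0.06, -1, 0, 20],
  ],
)

```text
t: 6.25
ee_pos: [462.4, -390.1, 207.5]
orientation: [-0.003, -3.14, -0.003]
ft_force: [-0.2, 0.0, -0.0]
width: 52.4
grasp_force: 28.5
```

Emit:
servo_tool(
  rows=[
    [0, 0, 0, 0.02, -0.035, 0.3, 20],
    [0, 0, 0, 0.02, -0.035, 0.5, 20],
    [0, 0, 0, 0.02, -0.035, 0.5, 20],
    [0, 0, 0, 0.02, -0.035, 0.5, 70],
    [0, 0, 0, 0.02, -0.035, 0.5, 70],
    [0, 0, 0, 0.02, -0.035, 0.5, 70],
    [0, 0, 0, 0.02, -0.035, 0.2, 70],
    [0, 0, 0, 0.02, -0.035, 0, 87],
  ],
)

```text
t: 7.25
ee_pos: [458.9, -398.0, 211.5]
orientation: [0.001, 3.14, -0.002]
ft_force: [-0.5, -0.2, -0.1]
width: 77.0
grasp_force: 0.0
```

```bash
python3 - <<'E'
from h import *
snap('top','t2'); balls('t2'); go((494,296,60),np.pi/2)
P=cloud('t2'); print(P[238,405:415].round()[::3])
snap('wrist','w2')
E
```

```text
ball [202. 216.] ray [495. 296.  27.] top [493. 295.  47.] ((493.255126953125, 295.3097229003906), (40.38856887817383, 42.76290512084961), 0.6354890465736389)
ball [198. 237.] ray [418. 295.  27.] top [416. 296.  45.] ((415.34368896484375, 294.6611633300781), (42.09272003173828, 41.83049011230469), 58.20068359375)
t7.3 turn [-0.0045  0.005  -0.0002] shift [-0.1587  3.4842  0.7621]
[[ 467. -391.   52.]
 [ 469. -402.   49.]
 [ 469. -411.   51.]
 [ 473. -422.   43.]]
```

View pics/t2.png

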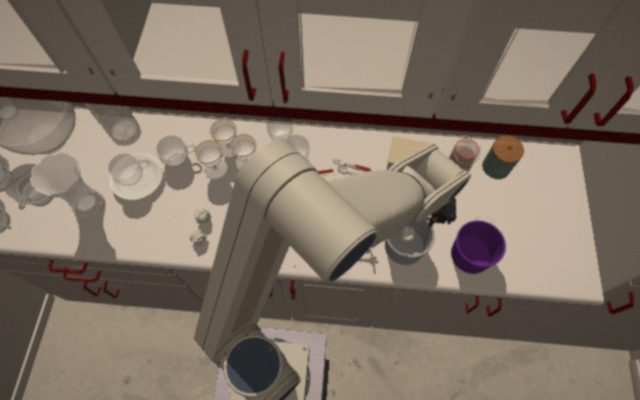

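Emit:
servo_tool(
  rows=[
    [0, 0, 0, -0.04, 0.3, 0, 87],
    [0, 0, 0, -0.04, 0.6, 0, 87],
    [0, 0, 0, -0.04, 0.9, 0, 87],
    [0, 0, 0, -0.04, 1, 0, 87],
  ],
)

```text
t: 7.85
ee_pos: [465.6, -194.8, 208.5]
orientation: [0.003, -3.141, -0.001]
ft_force: [0.3, -0.6, -0.2]
width: 87.2
grasp_force: 0.0
```

Emit:
servo_tool(
  rows=[
    [0, 0, 0, -0.04, 0.3, 0, 87],
    [0, 0, 0, -0.04, 0.6, 0, 87],
    [0, 0, 0, -0.04, 0.9, 0, 87],
    [0, 0, 0, -0.04, 1, 0, 87],
  ],
)

```text
t: 8.35
ee_pos: [474.5, 4.7, 208.7]
orientation: [-0.004, 3.141, 0.0]
ft_force: [-0.6, -0.9, 0.5]
width: 87.2
grasp_force: 0.0
```

Emit:
servo_tool(
  rows=[
    [0, 0, 0, -0.04, 0.3, 0, 87],
    [0, 0, 0, -0.04, 0.6, 0, 87],
    [0, 0, 0, -0.04, 0.9, 0, 87],
    [0, 0, 0, -0.04, 1, 0, 87],
  ],
)

```text
t: 8.85
ee_pos: [482.8, 204.9, 208.6]
orientation: [-0.004, 3.141, 0.0]
ft_force: [0.3, -0.7, 0.1]
width: 86.9
grasp_force: 0.0
```

Emit:
servo_tool(
  rows=[
    [0, 0, 0, -0.04, 0.3, 0, 87],
    [0, 0, 0, -0.04, 0.48, 0.2, 87],
    [0, 0, 0, -0.04, 0.48, 0.5, 87],
    [0, 0, 0, -0.04, 0.48, 0.7, 87],
    [0, 0, 0, -0.04, 0.48, 0.7, 87],
  ],
)

```text
t: 9.48
ee_pos: [488.8, 296.4, 65.8]
orientation: [-0.001, -3.136, 0.006]
ft_force: [-0.9, 0.7, -0.1]
width: 86.7
grasp_force: 0.0
```

The picture shows one ball in the caddy at (407,238), and balls at (202,216) and (198,238). The left counter is clear, so there were three papers in all.

```bash
python3 - <<'E'
from h import *
print(ctrl.get_obs()['ee_pos']);snap('wrist','w3'); wblobs('w3',(180,40,460,330),amin=400,amax=30000)
E
```

```text
[488.76150827 296.42595489  65.76185864]
[324. 125.] 4532 min [394. 272.  15.] max [449. 325.  50.] rect [421. 298.] [array([49., 49.]), np.float64(54.0)]
[322. 236.] 4275 min [472. 272.  15.] max [518. 323.  52.] rect [494. 297.] [array([45., 51.]), np.float64(8.0)]
```

Both balls are unmoved, so I'll descend and grasp ball 2.

Emit:
servo_tool(
  rows=[
    [0, 0, 0, -0.025, 0, 0.15, 87],
    [0, 0, 0, -0.025, 0, 0.285, 87],
    [0, 0, 0, -0.025, 0, 0.285, 87],
    [0, 0, 0, -0.025, 0, 0.285, 20],
    [0, 0, 0, -0.025, 0, 0.285, 20],
    [0, 0, 0, -0.025, 0, 0.285, 20],
    [0, 0, 0, -0.025, 0, 0.285, 20],
    [0, 0, 0, -0.025, 0, 0.285, 20],
  ],
)

```text
t: 10.52
ee_pos: [495.6, 298.7, 12.2]
orientation: [0.0, 3.141, 0.0]
ft_force: [-2.0, -0.4, 5.5]
width: 50.6
grasp_force: 29.2
```

Emit:
servo_tool(
  rows=[
    [0, 0, 0, 0, 0, -0.3, 20],
    [0, 0, 0, 0, 0, -0.6, 20],
    [0, 0, 0, 0, -0.1, -0.9, 20],
    [0, 0, 0, 0, -0.4, -1, 20],
  ],
)

```text
t: 11.02
ee_pos: [497.6, 221.2, 215.2]
orientation: [-0.005, 3.135, 0.005]
ft_force: [0.3, -1.1, -0.7]
width: 50.8
grasp_force: 29.3
```

Emit:
servo_tool(
  rows=[
    [0, 0, 0, 0.04, -0.3, 0, 20],
    [0, 0, 0, 0.04, -0.6, 0, 20],
    [0, 0, 0, 0.04, -0.9, 0, 20],
    [0, 0, 0, 0.04, -1, 0, 20],
  ],
)

```text
t: 11.52
ee_pos: [486.9, 16.9, 211.3]
orientation: [-0.005, -3.141, 0.001]
ft_force: [-0.4, 0.3, 0.8]
width: 50.9
grasp_force: 29.3
```

Emit:
servo_tool(
  rows=[
    [0, 0, 0, 0.06, -0.3, 0, 20],
    [0, 0, 0, 0.06, -0.6, 0, 20],
    [0, 0, 0, 0.06, -0.9, 0, 20],
    [0, 0, 0, 0.06, -1, 0, 20],
  ],
)

```text
t: 12.02
ee_pos: [475.2, -183.0, 211.3]
orientation: [0.005, 3.141, -0.0]
ft_force: [-0.3, 0.6, -1.0]
width: 50.6
grasp_force: 29.3
```

Emit:
servo_tool(
  rows=[
    [0, 0, 0, 0.06, -0.3, 0, 20],
    [0, 0, 0, 0.06, -0.6, 0, 20],
    [0, 0, 0, 0.06, -0.9, 0, 20],
    [0, 0, 0, 0.06, -1, 0, 20],
    [0, 0, 0, 0.06, -1, 0, 20],
  ],
)

```text
t: 12.65
ee_pos: [463.3, -380.2, 210.7]
orientation: [-0.002, -3.141, -0.002]
ft_force: [-0.1, 0.5, 0.3]
width: 50.6
grasp_force: 29.3
```

Emit:
servo_tool(
  rows=[
    [0, 0, 0, 0.02, 0, 0.3, 20],
    [0, 0, 0, 0.02, 0, 0.45, 20],
    [0, 0, 0, 0.02, 0, 0.45, 20],
    [0, 0, 0, 0.02, 0, 0.45, 70],
    [0, 0, 0, 0.02, 0, 0.45, 70],
    [0, 0, 0, 0.02, 0, 0.45, 70],
    [0, 0, 0, 0.02, 0, 0.2, 70],
    [0, 0, 0, 0.02, 0, 0, 87],
  ],
)

```text
t: 13.65
ee_pos: [459.5, -380.5, 213.2]
orientation: [0.0, 3.141, -0.001]
ft_force: [0.0, 0.2, -0.4]
width: 76.8
grasp_force: 0.0
```

```bash
python3 - <<'E'
from h import *
snap('top','t3'); balls('t3'); go((420,297,60),np.pi/2)
E
```

```text
ball [198. 237.] ray [417. 295.  27.] top [418. 296.  46.] ((415.64019775390625, 294.79583740234375), (43.28337097167969, 39.16848373413086), 50.44680404663086)
t13.7 turn [-0.0039  0.0045 -0.0001] shift [0.2145 3.4018 0.7727]
```

Emit:
servo_tool(
  rows=[
    [0, 0, 0, -0.03, 0.3, 0, 87],
    [0, 0, 0, -0.03, 0.6, 0, 87],
    [0, 0, 0, -0.03, 0.9, 0, 87],
    [0, 0, 0, -0.03, 1, 0, 87],
  ],
)

```text
t: 14.2
ee_pos: [465.0, -177.9, 211.7]
orientation: [-0.004, 3.141, 0.0]
ft_force: [0.0, -0.5, 0.5]
width: 87.2
grasp_force: 0.0
```

Emit:
servo_tool(
  rows=[
    [0, 0, 0, 0, 0.3, 0, 87],
    [0, 0, 0, 0, 0.6, 0, 87],
    [0, 0, 0, 0, 0.9, 0, 87],
    [0, 0, 0, 0, 1, 0, 87],
  ],
)

```text
t: 14.7
ee_pos: [465.8, 21.8, 211.8]
orientation: [-0.004, 3.14, 0.0]
ft_force: [0.4, 0.6, 0.6]
width: 87.3
grasp_force: 0.0
```

Emit:
servo_tool(
  rows=[
    [0, 0, 0, 0.04, 0.3, 0, 87],
    [0, 0, 0.1, 0.08, 0.6, 0, 87],
    [0, 0, 0.2, 0.12, 0.9, 0, 87],
    [0, 0, 0.3, 0.14, 1, 0, 87],
  ],
)

```text
t: 15.2
ee_pos: [437.9, 222.3, 211.8]
orientation: [0.705, 3.06, 0.002]
ft_force: [-0.4, -0.4, -0.2]
width: 87.0
grasp_force: 0.0
```

```bash
python3 - <<'E'
from h import *
go((420,297,70),np.deg2rad(54))
snap('wrist','w4'); wblobs('w4',(180,40,560,330),amin=400,amax=30000)
E
```

```text
t15.2 turn [0.0011 0.0006 0.1171] shift [0.2445 0.2959 0.7092]
[375. 133.] 1499 min [394. 272.  15.] max [447. 325.  50.] rect [420. 298.] [array([47., 48.]), np.float64(55.0)]
[283. 243.] 1749 min [454. 104.  15.] max [541. 170.  70.] rect [490. 138.] [array([90., 57.]), np.float64(15.0)]
```

Emit:
servo_tool(
  rows=[
    [0, 0, 0.117, 0.1, 0.15, 0, 87],
    [0, 0, 0.117, 0.245, 0.298, 0.1, 87],
    [0, 0, 0.117, 0.245, 0.298, 0.4, 87],
    [0, 0, 0.117, 0.245, 0.298, 0.7, 87],
    [0, 0, 0.117, 0.245, 0.298, 0.9, 87],
    [0, 0, 0.117, 0.245, 0.298, 1, 87],
    [0, 0, 0.117, 0.245, 0.298, 1, 87],
  ],
)

```text
t: 16.12
ee_pos: [419.2, 293.4, 10.0]
orientation: [-0.965, -2.988, 0.003]
ft_force: [-0.0, 0.2, -0.1]
width: 86.9
grasp_force: 0.0
```

Emit:
servo_tool(
  rows=[
    [0, 0, 0, 0, 0, 0, 87],
    [0, 0, 0, 0, 0, 0, 20],
    [0, 0, 0, 0, 0, 0, 20],
    [0, 0, 0, 0, 0, 0, 20],
    [0, 0, 0, 0, 0, 0, 20],
    [0, 0, 0, 0, 0, 0, 20],
  ],
)

```text
t: 16.88
ee_pos: [419.3, 294.7, 11.5]
orientation: [0.966, 2.989, 0.0]
ft_force: [-0.1, -0.3, 4.3]
width: 49.6
grasp_force: 30.0
```

Emit:
servo_tool(
  rows=[
    [0, 0, 0, 0, 0, -0.3, 20],
    [0, 0, -0.1, 0, 0, -0.6, 20],
    [0, 0, -0.2, 0, 0, -0.9, 20],
    [0, 0, -0.3, 0, 0, -1, 20],
    [0, 0, -0.42, 0, 0, -1, 20],
    [0, 0, -0.42, 0, 0, -1, 20],
  ],
)

```text
t: 17.62
ee_pos: [419.1, 294.6, 211.5]
orientation: [-0.005, 3.141, 0.0]
ft_force: [0.8, -0.4, 0.5]
width: 49.8
grasp_force: 30.0
```

Emit:
servo_tool(
  rows=[
    [0, 0, 0, -0.05, -0.3, 0, 20],
    [0, 0, 0, -0.1, -0.6, 0, 20],
    [0, 0, 0, -0.15, -0.9, 0, 20],
    [0, 0, 0, -0.2, -1, 0, 20],
  ],
)

```text
t: 18.12
ee_pos: [459.5, 92.0, 210.6]
orientation: [-0.004, -3.14, 0.001]
ft_force: [0.1, 0.2, -0.5]
width: 49.9
grasp_force: 30.0
```

Emit:
servo_tool(
  rows=[
    [0, 0, 0, 0, -0.3, 0, 20],
    [0, 0, 0, 0, -0.6, 0, 20],
    [0, 0, 0, 0, -0.9, 0, 20],
    [0, 0, 0, 0, -1, 0, 20],
  ],
)

```text
t: 18.62
ee_pos: [460.5, -107.9, 210.7]
orientation: [-0.005, -3.141, 0.0]
ft_force: [-0.4, 0.9, -0.5]
width: 50.0
grasp_force: 30.0
```

Emit:
servo_tool(
  rows=[
    [0, 0, 0, 0, -0.3, 0, 20],
    [0, 0, 0, 0, -0.6, 0, 20],
    [0, 0, 0, 0, -0.9, 0, 20],
    [0, 0, 0, 0, -1, 0, 20],
  ],
)

```text
t: 19.12
ee_pos: [461.4, -307.9, 210.5]
orientation: [-0.004, -3.141, -0.0]
ft_force: [-0.2, 0.4, -0.5]
width: 49.5
grasp_force: 30.0
```

Emit:
servo_tool(
  rows=[
    [0, 0, 0, 0, -0.3, 0, 20],
    [0, 0, 0, 0, -0.55, 0, 20],
    [0, 0, 0, 0, -0.55, 0.3, 20],
    [0, 0, 0, 0, -0.55, 0.47, 20],
    [0, 0, 0, 0, -0.55, 0.47, 20],
    [0, 0, 0, 0, -0.55, 0.47, 70],
    [0, 0, 0, 0, -0.55, 0.47, 70],
    [0, 0, 0, 0, -0.55, 0.47, 70],
    [0, 0, 0, 0, -0.55, 0.2, 70],
    [0, 0, 0, 0, -0.55, 0, 87],
  ],
)

```text
t: 20.38
ee_pos: [462.8, -415.4, 213.7]
orientation: [-0.007, 3.14, -0.002]
ft_force: [0.6, -0.6, 0.6]
width: 76.8
grasp_force: 0.0
```

Emit:
servo_tool(
  rows=[
    [0, 0, 0, -0.1, 0.3, -0.1, 87],
    [0, 0, 0, -0.2, 0.6, -0.23, 87],
    [0, 0, 0, -0.2, 0.9, -0.23, 87],
    [0, 0, 0, -0.2, 1, -0.23, 87],
  ],
)

```text
t: 20.88
ee_pos: [501.8, -212.3, 258.8]
orientation: [-0.01, 3.14, -0.001]
ft_force: [0.1, -0.5, -0.2]
width: 86.7
grasp_force: 0.0
```

Emit:
servo_tool(
  rows=[
    [0, 0, 0, 0, 0.3, 0, 87],
    [0, 0, 0, 0, 0.6, 0, 87],
    [0, 0, 0, 0, 0.82, 0, 87],
    [0, 0, 0, 0, 0.82, 0, 87],
    [0, 0, 0, 0, 0.82, 0, 87],
  ],
)

```text
t: 21.5
ee_pos: [501.1, -51.2, 257.9]
orientation: [-0.008, 3.14, -0.001]
ft_force: [-0.1, -0.1, 0.2]
width: 87.3
grasp_force: 0.0
```

```bash
python3 - <<'E'
from h import *
o=ctrl.get_obs();print(o['ee_pos'],o['orientation'],o['qpos']);im,d,i=snap('wrist','w5'); snap('top','t4')
cv2.imwrite('pics/w5c.png',cv2.resize(im[:300,:,::-1],(800,375)))
E
```

```text
[501.06313664 -51.22896064 257.93097568] [-7.93490646e-03  3.14035551e+00 -7.58114225e-04] [-1.25316760e-01  1.99979042e-01  1.86111330e+00 -3.65746543e-04
  1.07922177e+00 -1.70099415e+00]
```

View pics/w5c.png

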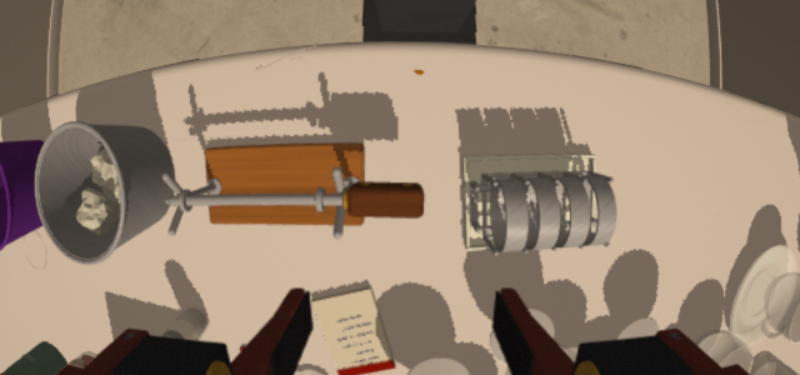

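The wrist view shows the paper in the caddy at crop pixels (95,190), and the skewer from (165,200) to its handle at (385,200). Its collars are near (187,200) and (320,200). The rack with four rings spans (490–610,212).

```bash
python3 - <<'E'
from h import *
im,d,K,R,t=load('w5'); P=wcloud('w5'); z=P[...,2]; f=im.astype(float)
y=P[...,1];x=P[...,0]
h=(f[...,0]>1.6*f[...,2])&(z>85)&(z<130)&(y<0)&(y>-150)&(x>430)&(x<520)
q=P[h]; print('handle',len(q),q.min(0).round(1),q.max(0).round(1),np.percentile(q[:,:2],[2,98],axis=0).round(1),'ztop',np.median(q[:,2]))
for a in range(-110,-30,10):
    s=q[abs(q[:,1]-a)<5]
    if len(s): print('  h',a,s[:,0].min().round(1),s[:,0].max().round(1),len(s))
r=(z>88)&(z<112)&(y<-98)&(y>-300)&(x>455)&(x<495)&~h; s=P[r]
for a in range(-290,-95,10):
    k=s[abs(s[:,1]-a)<5]
    if len(k): print('  r',a,len(k),k.min(0).round(1)[[0,2]],k.max(0).round(1)[[0,2]])
b=(z>9)&(z<20)&(f[...,0]>1.6*f[...,2])&(y<-60)&(y>-300); print('board',cv2.minAreaRect(P[b][:,:2].astype(np.float32)))
g=(z>85)&(z<110)&(y>10)&(y<190)&(x>430)&(x<560); s=P[g]; print('rings',s.min(0).round(),s.max(0).round())
g=(z>98)&(z<110)&(y>10)&(y<190)&(x>430)&(x<560); m=g.astype(np.uint8)
n,l,st,ce=cv2.connectedComponentsWithStats(m)
for i in range(1,n):
    if st[i,4]>25: k=P[l==i]; print(' ring',st[i,4],k.min(0).round(1),k.max(0).round(1),k.mean(0).round(1))
g=(z>25)&(z<86)&(y>-5)&(y<190)&(x>440)&(x<545);s=P[g]; print('rack',s.min(0).round(),s.max(0).round())
b=(z>5)&(z<19)&(y>-10)&(y<195)&(x>400)&(x<560); print('tray',cv2.minAreaRect(P[b][:,:2].astype(np.float32)))
print(P[int(290/1.25),int(560/1.25)])
E
```

```text
handle 1712 [ 449.8 -144.5   86.4] [495.1 -32.9 114.2] [[ 466.1 -112.7]
 [ 491.2  -34.3]] ztop 108.35997244789432
  h -110 450.7 493.9 16
  h -100 449.8 495.1 79
  h -90 465.2 491.6 234
  h -80 465.4 491.7 268
  h -70 466.1 491.6 255
  h -60 466.3 491.5 256
  h -50 465.8 491.4 269
  h -40 466.0 491.5 264
  r -280 10 [473.1  95.2] [477.5  99. ]
  r -270 101 [455.   93.6] [494.7 111.9]
  r -260 158 [455.2  89.6] [494.9 110.8]
  r -250 146 [464.9  88.7] [486.2 106.8]
  r -240 63 [471.5  95.2] [481.3 101.2]
  r -230 65 [471.8  95.8] [481.5 101.3]
  r -220 63 [471.3  95. ] [480.7 101.6]
  r -210 66 [471.8  93.8] [480.9 101.5]
  r -200 65 [472.7  96.5] [480.9 101.8]
  r -190 74 [472.4  95. ] [482.9 101.8]
  r -180 75 [472.5  95.5] [482.6 101.5]
  r -170 75 [472.9  94.6] [481.9 101.3]
  r -160 76 [473.1  94.5] [481.9 101.4]
  r -150 74 [472.5  94.9] [482.  101.5]
  r -140 71 [473.8  96.1] [482.2 100.7]
  r -130 84 [473.4  94.7] [483.6 101.7]
  r -120 138 [468.3  90.2] [488.4 107.1]
  r -110 110 [458.2  90.7] [494.5 111.3]
  r -100 175 [455.2  93. ] [495. 112.]
board ((576.682861328125, -172.01510620117188), (312.2765197753906, 192.22959899902344), 6.671606540679932)
rings [458.  38.  85.] [529. 156. 105.]
 ring 507 [472.  100.1  98. ] [512.2 122.2 105.3] [491.6 110.4 101.9]
 ring 473 [471.2 129.1  98. ] [510.7 152.  105.2] [489.5 139.6 101.9]
 ring 589 [476.5  38.6  98. ] [517.5  60.6 105.4] [496.1  49.2 101.8]
 ring 542 [475.3  69.4  98. ] [516.2  91.2 105.4] [493.9  79.9 102. ]
rack [454.  22.  25.] [533. 165.  86.]
tray ((493.0660095214844, 95.33454895019531), (105.03178405761719, 156.84335327148438), 5.052998065948486)
[6.08424023e+02 1.49675104e+02 1.17332743e-01]
```

Emit:
servo_tool(
  rows=[
    [0, 0, 0.12, 0.112, -0.12, 0, 87],
    [0, 0, 0.24, 0.112, -0.12, 0, 87],
    [0, 0, 0.36, 0.112, -0.12, 0.1, 87],
    [0, 0, 0.48, 0.112, -0.12, 0.2, 70],
    [0, 0, 0.6, 0.112, -0.12, 0.3, 60],
    [0, 0, 0.72, 0.112, -0.12, 0.45, 60],
    [0, 0, 0.84, 0.112, -0.12, 0.45, 60],
    [0, 0, 0.96, 0.112, -0.12, 0.45, 60],
    [0, 0, 1, 0.112, -0.12, 0.45, 60],
    [0, 0, 1, 0.112, -0.12, 0.45, 60],
  ],
)

```text
t: 22.85
ee_pos: [478.5, -76.2, 167.3]
orientation: [2.138, 2.302, -0.0]
ft_force: [-0.2, -0.3, 0.2]
width: 59.9
grasp_force: 0.0
```

```bash
python3 - <<'E'
from h import *
o=ctrl.get_obs();print(o['ee_pos'],o['width']); go((478.5,-75,71),-0.014)
snap('wrist','w6'); P=wcloud('w6'); im=load('w6')[0].astype(float); z=P[...,2]
h=(im[...,0]>1.6*im[...,2])&(z>95)&(z<120)&(P[...,1]<0)&(P[...,1]>-85)&(abs(P[...,0]-478)<20); q=P[h]; print(len(q),np.percentile(q,[1,50,99],axis=0).round(1))
for a in (-80,-70,-60,-50,-40):
    k=q[abs(q[:,1]-a)<4]
    if len(k): print(a,np.percentile(k[:,0],[3,97]).round(1))
E
```

```text
[478.54492287 -76.1771221  167.25012014] 59.86412832779238
t22.9 turn [-0.      0.0001  0.0587] shift [5.900e-03 2.000e-04 4.813e-01]
2341 [[467.  -84.4  98. ]
 [479.6 -56.8 108.6]
 [492.3 -32.4 110.3]]
-80 [467.1 491.1]
-70 [467.2 491.6]
-60 [468.1 491.7]
-50 [468.4 491.9]
-40 [468.3 491.9]
```

Emit:
servo_tool(
  rows=[
    [0, 0, 0.059, 0.005, 0.004, 0.2, 60],
    [0, 0, 0.059, 0.005, 0.004, 0.4, 60],
    [0, 0, 0.059, 0.005, 0.004, 0.48, 60],
    [0, 0, 0.059, 0.005, 0.004, 0.48, 60],
    [0, 0, 0.059, 0.005, 0.004, 0.48, 60],
  ],
)

```text
t: 23.52
ee_pos: [480.1, -74.3, 72.3]
orientation: [2.235, 2.206, 0.002]
ft_force: [-0.5, 0.2, 0.3]
width: 60.0
grasp_force: 0.0
```

Emit:
servo_tool(
  rows=[
    [0, 0, 0, 0, 0, 0, 40],
    [0, 0, 0, 0, 0, 0, 10],
    [0, 0, 0, 0, 0, 0, 10],
    [0, 0, 0, 0, 0, 0, 10],
    [0, 0, 0, 0, 0, 0, 10],
    [0, 0, 0, 0, 0, 0, 10],
  ],
)

```text
t: 24.28
ee_pos: [479.6, -74.1, 71.5]
orientation: [2.236, 2.206, 0.001]
ft_force: [0.8, 1.0, 2.1]
width: 26.0
grasp_force: 30.0
```

Emit:
servo_tool(
  rows=[
    [0, 0, 0, 0, 0, -0.05, 10],
    [0, 0, 0, 0, 0, -0.15, 10],
    [0, 0, 0, 0, 0, -0.3, 10],
    [0, 0, 0, 0, 0, -0.45, 10],
    [0, 0, 0, 0, 0, -0.55, 10],
    [0, 0, 0, 0, 0, -0.6, 10],
    [0, 0, 0, 0, 0, -0.6, 10],
    [0, 0, 0, 0, 0, -0.6, 10],
  ],
)

```text
t: 25.28
ee_pos: [478.6, -73.9, 190.5]
orientation: [-2.235, -2.206, 0.001]
ft_force: [-0.1, 0.5, -1.4]
width: 25.8
grasp_force: 30.0
```

```bash
python3 - <<'E'
from h import *
o=ctrl.get_obs();print(o['ee_pos'],o['width'],o['orientation'])
snap('side','s1'); snap('top','t5')
for f in('s1','t5'):
    P=cloud(f); x,y,z=P[...,0],P[...,1],P[...,2]
    s=P[(abs(x-478)<30)&(y<-100)&(y>-300)&(z>150)&(z<260)]
    for a in range(-285,-100,20):
        k=s[abs(s[:,1]-a)<10]
        if len(k): print(f,a,len(k),np.median(k,0).round(1),k[:,2].max().round(1))
    if len(s): print(s.min(0),s.max(0))
E
```

```text
[478.55955453 -73.92539204 190.51494467] 25.767194485429187 [-2.23515868e+00 -2.20578569e+00  1.43942074e-03]
s1 -285 4 [ 473.4 -277.2  217.5] 218.8
s1 -265 44 [ 473.8 -258.8  218.8] 227.5
s1 -245 14 [ 472.1 -242.2  218.7] 222.7
s1 -225 18 [ 474.7 -223.7  218.8] 220.4
s1 -205 15 [ 473.5 -204.2  218.4] 221.2
s1 -185 19 [ 474.5 -184.7  218.6] 221.3
s1 -165 13 [ 476.1 -162.9  218.3] 221.8
s1 -145 16 [ 475.5 -142.8  219.2] 222.8
s1 -125 31 [ 473.8 -123.3  219.2] 227.7
s1 -105 10 [ 475.8 -104.1  219.5] 221.3
[ 464.84758368 -281.00673294  207.52808305] [ 488.95896977 -100.01247608  227.71153656]
t5 -285 7 [ 472.2 -278.   217. ] 222.2
t5 -265 30 [ 470.5 -262.1  218.6] 226.0
t5 -245 22 [ 473.2 -245.5  216.6] 220.9
t5 -225 24 [ 473.4 -226.2  216.7] 224.1
t5 -205 22 [ 471.9 -203.9  216.4] 225.3
t5 -185 21 [ 473.3 -185.6  217.1] 221.0
t5 -165 25 [ 473.1 -164.9  217.3] 222.8
t5 -145 20 [ 474.3 -143.7  214.9] 220.9
t5 -125 29 [ 475.  -124.9  217.6] 224.3
t5 -105 11 [ 472.8 -110.1  217.4] 223.3
[ 463.20282407 -282.11309939  205.80748355] [ 483.99535088 -106.59674485  225.96744061]
```

```bash
python3 - <<'E'
from h import *
im,d,K,R,t=load('top0'); C=-R.T@t
for p,z in (((267,183),0),((264,165),124),((299,165),0),((297,147),124),((215,176),0),((209,150),121)):
    r=R.T@np.linalg.inv(K)@np.r_[p,1]; print(p,(C+r*(z-C[2])/r[2]).round())
go((470.9,393,190),0.0735)
E
```

```text
(267, 183) [654.  98.   0.]
(264, 165) [659.  95. 124.]
(299, 165) [738.  -9.   0.]
(297, 147) [738.  -7. 124.]
(215, 176) [665. 288.   0.]
(209, 150) [702. 291. 121.]
t25.4 turn [-0.0012 -0.0002 -0.0578] shift [ 2.334  -0.0695  0.0028]
```

Emit:
servo_tool(
  rows=[
    [0, 0, 0, 0.05, 0, 0, 10],
    [0, 0, 0, 0.2, 0, 0, 10],
    [0, 0, 0, 0.4, 0, 0, 10],
    [0, 0, 0, 0.6, 0, 0, 10],
    [0, 0, 0, 0.8, 0, 0, 10],
    [0, 0, 0, 1, 0, 0, 10],
  ],
)

```text
t: 26.12
ee_pos: [481.5, 127.7, 191.0]
orientation: [-2.236, -2.207, 0.001]
ft_force: [0.3, -0.3, -0.8]
width: 25.9
grasp_force: 30.0
```

Emit:
servo_tool(
  rows=[
    [0, 0, 0, 0.2, -0.01, 0, 10],
    [0, 0, 0, 0.4, -0.02, 0, 10],
    [0, 0, -0.02, 0.6, -0.03, 0, 10],
    [0, 0, -0.04, 0.8, -0.05, 0, 10],
    [0, 0, -0.058, 1, -0.07, 0, 10],
  ],
)

```text
t: 26.75
ee_pos: [469.7, 327.9, 190.8]
orientation: [-2.136, -2.303, 0.001]
ft_force: [0.5, -0.0, -1.0]
width: 25.6
grasp_force: 30.0
```

Emit:
servo_tool(
  rows=[
    [0, 0, 0, 0.15, 0, 0, 10],
    [0, 0, 0, 0.25, 0, 0, 10],
    [0, 0, 0, 0.32, 0, 0, 10],
    [0, 0, 0, 0.335, 0, 0, 10],
    [0, 0, 0, 0.335, 0, 0, 10],
  ],
)

```text
t: 27.38
ee_pos: [465.6, 392.4, 191.2]
orientation: [2.138, 2.301, -0.001]
ft_force: [-1.1, 0.3, 0.4]
width: 25.7
grasp_force: 30.0
```

```bash
python3 - <<'E'
from h import *
print(ctrl.get_obs()['ee_pos'],ctrl.get_obs()['width']);go((470.9,393,44),0.0735)
E
```

```text
[465.60079223 392.35576865 191.15660398] 25.668284386304986
t27.4 turn [-0.0002  0.0003 -0.0001] shift [0.0016 0.0269 0.7358]
```

Emit:
servo_tool(
  rows=[
    [0, 0, 0, 0, 0.027, 0.15, 10],
    [0, 0, 0, 0, 0.027, 0.35, 10],
    [0, 0, 0, 0, 0.027, 0.55, 10],
    [0, 0, 0, 0, 0.027, 0.68, 10],
    [0, 0, 0, 0, 0.027, 0.735, 10],
    [0, 0, 0, 0, 0.027, 0.735, 10],
    [0, 0, 0, 0, 0.027, 0.735, 10],
  ],
)

```text
t: 28.25
ee_pos: [471.8, 393.7, 45.5]
orientation: [2.138, 2.301, 0.003]
ft_force: [-0.7, 0.2, -1.0]
width: 26.0
grasp_force: 30.0
```

```bash
python3 - <<'E'
from h import *
print(ctrl.get_obs()['ee_pos'])
im,_,_=snap('side','s2'); im2,_,_=snap('top','t6')
for f in('s2','t6'):
    P=cloud(f); x,y,z=P[...,0],P[...,1],P[...,2]
    s=P[(abs(x-478)<30)&(y<370)&(y>180)&(z>50)&(z<100)]
    for a in range(185,365,20):
        k=s[abs(s[:,1]-a)<10]
        if len(k): print(f,a,len(k),np.median(k,0).round(1))
    r=P[(abs(x-492)<45)&(y>20)&(y<165)&(z>98)&(z<108)]
    for a in (49,80,110,140):
        k=r[abs(r[:,1]-a)<12]
        if len(k):print('ring',f,a,len(k),k.mean(0).round(1))
a=cv2.resize(im[100:260,200:420,::-1],(800,582));cv2.imwrite('pics/s2c.png',a)
E
```

```text
[471.80659448 393.7121449   45.54987836]
s2 205 22 [482.5 208.5  74.1]
s2 225 5 [481.  225.6  74.7]
s2 245 8 [480.7 244.6  74.2]
s2 265 5 [478.  266.5  75.4]
s2 285 8 [477.3 283.4  72.9]
s2 305 8 [475.2 304.2  73.2]
s2 325 5 [474.5 323.   75.5]
s2 345 19 [472.3 344.7  74.6]
ring s2 49 43 [494.8  47.7 102.4]
ring s2 80 41 [493.   78.4 102.6]
ring s2 110 38 [491.1 109.8 102.7]
ring s2 140 37 [490.7 138.6 102.5]
t6 185 9 [484.1 190.1  68.4]
t6 205 25 [479.8 207.3  73.7]
t6 225 17 [478.7 225.2  71.5]
t6 245 20 [477.3 246.4  71.6]
t6 265 17 [476.2 266.2  72.7]
t6 285 18 [477.4 284.9  72. ]
t6 305 19 [475.7 306.3  70.6]
t6 325 17 [474.5 325.8  73.3]
t6 345 29 [470.9 343.   73.3]
ring t6 49 59 [493.9  47.  101.8]
ring t6 80 57 [490.8  77.4 101.6]
ring t6 110 57 [487.8 107.8 102.5]
ring t6 140 52 [486.9 138.1 101.8]
```

View pics/s2c.png

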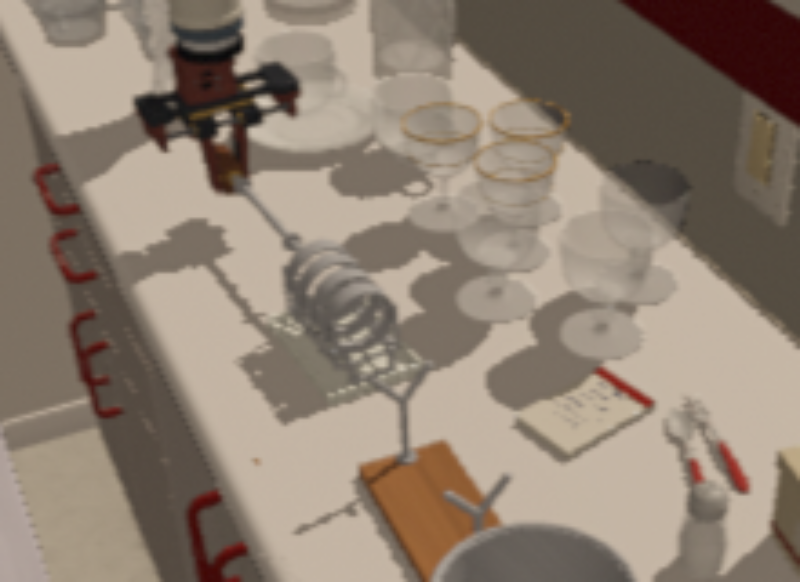

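The skewer is level and lined up with the four rings at crop (290–390,250–350), with its tip near (290,240) just outside them. I'll thread it.

Emit:
servo_tool(
  rows=[
    [0, 0, 0, -0.05, 0.005, 0, 10],
    [0, 0, 0, -0.15, 0.005, 0, 10],
    [0, 0, 0, -0.25, 0.005, 0, 10],
    [0, 0, 0, -0.35, 0.005, 0, 10],
    [0, 0, 0, -0.45, 0.005, 0, 10],
    [0, 0, 0, -0.55, 0.005, 0, 10],
  ],
)

```text
t: 29.1
ee_pos: [480.2, 282.2, 44.3]
orientation: [2.138, 2.301, 0.0]
ft_force: [-0.4, -0.8, -0.7]
width: 26.1
grasp_force: 30.0
```

Emit:
servo_tool(
  rows=[
    [0, 0, 0, -0.1, 0, 0, 10],
    [0, 0, 0, -0.2, 0, 0, 10],
    [0, 0, 0, -0.3, 0, 0, 10],
    [0, 0, 0, -0.36, 0, 0, 10],
    [0, 0, 0, -0.37, 0, 0, 10],
    [0, 0, 0, -0.37, 0, 0, 10],
  ],
)

```text
t: 29.85
ee_pos: [485.7, 210.1, 44.4]
orientation: [2.138, 2.302, 0.001]
ft_force: [-0.7, 0.1, -1.5]
width: 26.0
grasp_force: 30.0
```

```bash
python3 - <<'E'
from h import *
o=ctrl.get_obs();print(o['ee_pos'],o['ft_force'],o['width'])
im,_,_=snap('side','s3'); snap('top','t7'); 
P=cloud('s3'); x,y,z=P[...,0],P[...,1],P[...,2]
r=P[(abs(x-492)<45)&(y>0)&(y<165)&(z>96)&(z<108)]
for a in (49,80,110,140):
    k=r[abs(r[:,1]-a)<12]; print('ring',a,len(k),k.mean(0).round(1))
a=cv2.resize(im[130:230,250:390,::-1],(784,560),interpolation=cv2.INTER_CUBIC);cv2.imwrite('pics/s3c.png',a)
E
```

```text
[485.73127973 210.08592651  44.35868234] [-0.66618861  0.09848397 -1.45736319] 25.96763820041229
ring 49 52 [493.3  48.5 101.7]
ring 80 45 [492.3  78.9 102. ]
ring 110 42 [490.1 109.3 101.9]
ring 140 38 [488.5 139.3 102. ]
```

View pics/s3c.png

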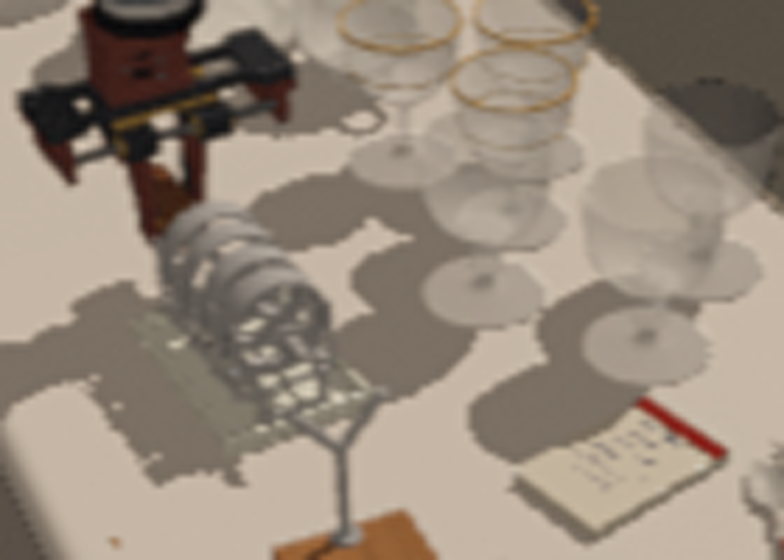

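The tip end and all four rings line up, the rings are undisturbed and the forces are near zero. I'll lift gently.

Emit:
servo_tool(
  rows=[
    [0, 0, 0, 0, 0, -0.06, 10],
    [0, 0, 0, 0, 0, -0.11, 10],
    [0, 0, 0, 0, 0, -0.13, 10],
    [0, 0, 0, 0, 0, -0.15, 10],
    [0, 0, 0, 0, 0, -0.18, 10],
    [0, 0, 0, 0, 0, -0.22, 10],
    [0, 0, 0, 0, 0, -0.27, 10],
    [0, 0, 0, 0, 0, -0.32, 10],
    [0, 0, 0, 0, 0, -0.37, 10],
    [0, 0, 0, 0, 0, -0.42, 10],
  ],
)

```text
t: 31.2
ee_pos: [485.6, 209.9, 129.1]
orientation: [2.138, 2.302, 0.0]
ft_force: [-0.4, -0.3, -1.9]
width: 25.6
grasp_force: 30.0
```

Emit:
servo_tool(
  rows=[
    [0, 0, 0, 0, 0, -0.06, 10],
    [0, 0, 0, 0, 0, -0.13, 10],
    [0, 0, 0, 0, 0, -0.2, 10],
    [0, 0, 0, 0, 0, -0.27, 10],
    [0, 0, 0, 0, 0, -0.33, 10],
    [0, 0, 0, 0, 0, -0.36, 10],
    [0, 0, 0, 0, 0, -0.37, 10],
    [0, 0, 0, 0, 0, -0.37, 10],
  ],
)

```text
t: 32.2
ee_pos: [485.4, 209.8, 202.1]
orientation: [-2.138, -2.302, 0.001]
ft_force: [-0.3, 0.2, -2.1]
width: 25.6
grasp_force: 30.0
```

```bash
python3 - <<'E'
from h import *
o=ctrl.get_obs();print(o['ee_pos'],o['ft_force'],o['width'])
im,_,_=snap('side','s4'); im2,_,_=snap('top','t8')
for f in('s4','t8'):
    P=cloud(f); x,y,z=P[...,0],P[...,1],P[...,2]
    s=P[(abs(x-490)<12)&(y<180)&(y>-10)&(z>160)&(z<240)]
    for a in range(0,180,10):
        k=s[abs(s[:,1]-a)<5]
        if len(k): print(f,a,len(k),k.mean(0).round(1),k[:,2].max().round(1))
a=cv2.resize(im[100:220,250:390,::-1],(700,600),interpolation=cv2.INTER_CUBIC);cv2.imwrite('pics/s4c.png',a)
E
```

```text
[485.35353586 209.82571656 202.07675794] [-0.32048951  0.22570429 -2.07977382] 25.618264404197756
s4 10 8 [498.9   9.2 229.2] 231.7
s4 20 12 [494.2  22.1 228.5] 234.1
s4 30 11 [494.3  27.4 230.6] 237.6
s4 40 24 [489.6  40.7 206.1] 237.1
s4 50 20 [489.2  49.5 207.8] 237.0
s4 60 12 [492.6  58.4 210.8] 234.8
s4 70 23 [488.7  71.3 207.9] 236.5
s4 80 18 [490.3  81.  208.5] 237.0
s4 90 10 [493.1  87.7 207.2] 234.9
s4 100 15 [491.7 101.  211. ] 237.1
s4 110 17 [491.  109.7 222.1] 235.7
s4 120 6 [488.6 118.7 222.7] 235.2
s4 130 12 [488.1 130.4 228.6] 237.1
s4 140 13 [487.6 140.6 228.7] 237.2
s4 150 6 [490.4 147.7 202.1] 236.1
s4 160 13 [487.2 160.4 233.4] 238.7
s4 170 2 [482.2 169.  231.8] 233.2
t8 0 3 [496.9   2.7 227.7] 229.7
t8 10 9 [496.5  10.4 227.1] 231.0
t8 20 15 [495.   20.9 229.4] 239.0
t8 30 12 [493.3  29.5 230.9] 236.4
t8 40 33 [489.9  40.3 207.9] 234.9
t8 50 28 [488.7  50.  230.5] 238.1
t8 60 13 [491.6  59.1 229.5] 235.9
t8 70 41 [489.4  70.5 204.8] 236.5
t8 80 25 [489.2  79.7 228.9] 239.1
t8 90 14 [489.9  88.7 230.6] 236.2
t8 100 35 [487.7 100.5 203.9] 237.3
t8 110 29 [490.  108.8 218.6] 237.6
t8 120 16 [488.8 118.7 229.5] 234.8
t8 130 35 [490.2 131.5 203.6] 235.8
t8 140 30 [490.7 139.9 219.8] 237.4
t8 150 13 [486.6 149.3 229.1] 234.9
t8 160 16 [485.6 160.  229.8] 238.6
t8 170 12 [484.3 169.6 228.8] 233.1
```

View pics/s4c.png

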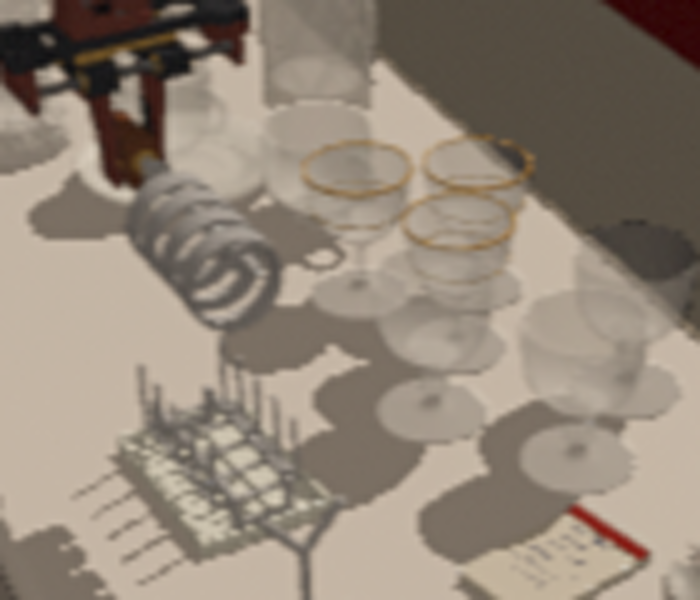

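All four rings hang on the level skewer at crop (140–270,200–300), and the rack is empty. I'll carry them back smoothly.

Emit:
servo_tool(
  rows=[
    [0, 0, 0, -0.02, 0, 0, 10],
    [0, 0, 0, -0.06, 0, 0, 10],
    [0, 0, 0, -0.12, -0.01, 0, 10],
    [0, 0, 0, -0.2, -0.02, 0, 10],
    [0, 0, 0.01, -0.29, -0.03, 0, 10],
    [0, 0, 0.02, -0.38, -0.04, 0, 10],
    [0, 0, 0.03, -0.47, -0.05, 0, 10],
    [0, 0, 0.04, -0.56, -0.06, 0, 10],
    [0, 0, 0.05, -0.65, -0.07, 0, 10],
    [0, 0, 0.058, -0.74, -0.08, 0, 10],
  ],
)

```text
t: 33.55
ee_pos: [480.4, 59.9, 202.3]
orientation: [2.237, 2.206, 0.0]
ft_force: [-0.6, 0.1, -1.6]
width: 25.5
grasp_force: 30.0
```

Emit:
servo_tool(
  rows=[
    [0, 0, 0, -0.09, 0, 0, 10],
    [0, 0, 0, -0.18, 0, 0, 10],
    [0, 0, 0, -0.27, 0, 0, 10],
    [0, 0, 0, -0.36, 0, 0, 10],
    [0, 0, 0, -0.44, 0, 0, 10],
    [0, 0, 0, -0.51, 0, 0, 10],
    [0, 0, 0, -0.57, 0, 0, 10],
    [0, 0, 0, -0.62, 0, 0, 10],
    [0, 0, 0, -0.65, 0, 0, 10],
    [0, 0, 0, -0.65, 0, 0, 10],
  ],
)

```text
t: 34.8
ee_pos: [478.8, -69.1, 202.3]
orientation: [-2.237, -2.206, -0.0]
ft_force: [-0.7, 0.3, -1.5]
width: 25.9
grasp_force: 30.0
```

```bash
python3 - <<'E'
from h import *
o=ctrl.get_obs();print(o['ee_pos'],o['width']);go((479.6,-74.1,71.5),-0.014)
snap('side','s5'); snap('top','t9')
for f in('s5','t9'):
    P=cloud(f); x,y,z=P[...,0],P[...,1],P[...,2]
    s=P[(abs(x-475)<14)&(y<-95)&(y>-300)&(z>215)&(z<245)]
    print(f,s[:,1].min())
    for a in (-270,-255,-120,-105):
        k=s[abs(s[:,1]-a)<6]
        if len(k): print(f,a,len(k),k.mean(0).round(1),k[:,2].max().round(1))
# fork tips
for f in ('w5','w1'):
    pass
P=cloud('t6'); s=P[(abs(P[...,0]-478)<35)&(P[...,1]<-80)&(P[...,1]>-300)&(P[...,2]>60)&(P[...,2]<125)]
for lo,hi in((-300,-200),(-150,-80)):
    k=s[(s[:,1]>lo)&(s[:,1]<hi)]; print('fork t',len(k),k.mean(0).round(1),k.min(0).round(),k.max(0).round())
P=cloud('s2'); s=P[(abs(P[...,0]-478)<35)&(P[...,1]<-80)&(P[...,1]>-300)&(P[...,2]>60)&(P[...,2]<125)]
for lo,hi in((-300,-200),(-150,-80)):
    k=s[(s[:,1]>lo)&(s[:,1]<hi)]; print('fork s',len(k),k.mean(0).round(1),k.min(0).round(),k.max(0).round())
E
```

```text
[478.76450949 -69.08635284 202.25320025] 25.87484303139569
t34.8 turn [-0.     -0.0001  0.0002] shift [-0.0251  0.0046  0.6538]
s5 -274.2911684796388
s5 -270 12 [ 474.4 -270.4  228.5] 232.0
s5 -255 36 [ 474.9 -253.3  230.1] 238.0
s5 -120 24 [ 476.5 -118.2  232.5] 238.6
s5 -105 4 [ 477.1 -102.7  231.5] 234.2
t9 -277.4930974063901
t9 -270 11 [ 472.6 -269.7  227.5] 232.3
t9 -255 21 [ 471.1 -254.2  229.5] 242.2
t9 -120 21 [ 473.5 -120.2  230.4] 237.5
t9 -105 12 [ 474.4 -105.8  228.2] 232.9
fork t 43 [ 477.7 -267.8  100.6] [ 447. -272.   69.] [ 503. -264.  117.]
fork t 43 [ 479.7 -106.6  101. ] [ 448. -111.   63.] [ 504. -102.  120.]
fork s 80 [ 476.  -267.9   97.3] [ 445. -272.   64.] [ 501. -262.  118.]
fork s 71 [ 478.9 -105.9   95.8] [ 449. -111.   63.] [507. -99. 119.]
```

Emit:
servo_tool(
  rows=[
    [0, 0, 0, -0.013, 0.004, 0.03, 10],
    [0, 0, 0, -0.013, 0.004, 0.1, 10],
    [0, 0, 0, -0.013, 0.004, 0.2, 10],
    [0, 0, 0, -0.013, 0.004, 0.3, 10],
    [0, 0, 0, -0.013, 0.004, 0.4, 10],
    [0, 0, 0, -0.013, 0.004, 0.47, 10],
    [0, 0, 0, -0.013, 0.004, 0.52, 10],
    [0, 0, 0, -0.013, 0.004, 0.55, 10],
    [0, 0, 0, -0.013, 0.004, 0.58, 10],
    [0, 0, 0, -0.013, 0.004, 0.6, 10],
  ],
)

```text
t: 36.15
ee_pos: [479.7, -71.5, 82.2]
orientation: [2.236, 2.206, 0.0]
ft_force: [0.4, -0.1, -2.1]
width: 25.7
grasp_force: 30.0
```

Emit:
servo_tool(
  rows=[
    [0, 0, 0, 0, 0, 0.015, 10],
    [0, 0, 0, 0, 0, 0.03, 10],
    [0, 0, 0, 0, 0, 0.04, 10],
    [0, 0, 0, 0, 0, 0.048, 10],
    [0, 0, 0, 0, 0, 0.052, 10],
    [0, 0, 0, 0, 0, 0.052, 10],
  ],
)

```text
t: 36.9
ee_pos: [479.5, -71.5, 71.9]
orientation: [2.236, 2.207, 0.0]
ft_force: [0.3, 0.9, -2.1]
width: 25.7
grasp_force: 30.0
```

```bash
python3 - <<'E'
from h import *
o=ctrl.get_obs();print(o['ee_pos'],o['ft_force'],o['moment'],o['width'])
im,_,_=snap('side','s6'); snap('top','t10')
for f in('s6','t10'):
    P=cloud(f); x,y,z=P[...,0],P[...,1],P[...,2]
    s=P[(abs(x-477)<9)&(y<-95)&(y>-300)&(z>85)&(z<112)]
    print(f,s[:,1].min())
    for a in (-278,-270,-255,-240,-135,-120,-105):
        k=s[abs(s[:,1]-a)<6]
        if len(k): print(f,a,len(k),k.mean(0).round(1),k[:,2].max().round(1))
a=cv2.resize(im[170:290,260:400,::-1],(700,600),interpolation=cv2.INTER_CUBIC);cv2.imwrite('pics/s6c.png',a)
E
```

```text
[479.54788747 -71.50257252  71.91158805] [ 0.25365216  0.88963661 -2.07610589] [ 0.09614057  0.06961627 -0.0767046 ] 25.658526903776774
s6 -280.36530762256496
s6 -278 6 [ 475.8 -276.2   98.4] 102.1
s6 -270 25 [ 476.4 -268.7   96. ] 102.2
s6 -255 24 [ 476.  -255.5  101.3] 109.6
s6 -240 19 [ 475.6 -239.8  103. ] 106.7
s6 -135 12 [ 476.9 -137.   103.8] 107.5
s6 -120 21 [ 476.9 -119.5  101.2] 106.4
s6 -105 12 [ 474.9 -103.7   99.4] 106.3
t10 -278.67120284376017
t10 -278 6 [ 472.9 -275.4   97.4] 102.7
t10 -270 21 [ 476.1 -269.2   97.1] 104.7
t10 -255 14 [ 474.3 -255.   100.3] 109.0
t10 -240 16 [ 476.5 -239.9  101.3] 104.9
t10 -135 15 [ 475.9 -134.6  100.4] 105.5
t10 -120 16 [ 475.3 -120.4  100. ] 110.4
t10 -105 12 [ 477.  -106.7   95.5] 101.9
```

View pics/s6c.png

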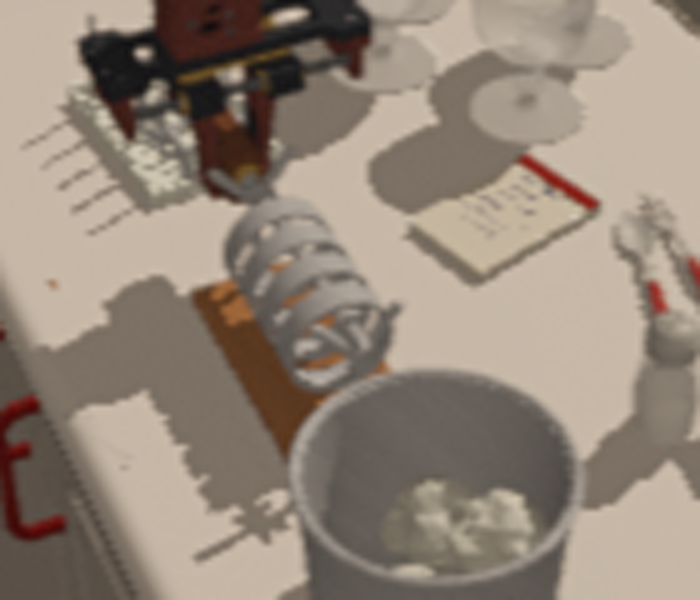

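The skewer sits in both forks with four rings between the collars, at crop (230–390,200–390), and the paper is in the caddy. I'll lower a touch more, release and retreat.

Emit:
servo_tool(
  rows=[
    [0, 0, 0, 0, 0, 0.006, 10],
    [0, 0, 0, 0, 0, 0.008, 10],
    [0, 0, 0, 0, 0, 0.008, 30],
    [0, 0, 0, 0, 0, 0.008, 34],
    [0, 0, 0, 0, 0, 0.008, 40],
    [0, 0, 0, 0, 0, 0.008, 50],
    [0, 0, 0, 0, 0, 0.008, 55],
    [0, 0, 0, 0, 0, 0.008, 55],
  ],
)

```text
t: 38.0
ee_pos: [479.5, -71.5, 70.3]
orientation: [-2.236, -2.207, 0.0]
ft_force: [-0.5, 0.3, 0.9]
width: 54.2
grasp_force: 0.0
```

Emit:
servo_tool(
  rows=[
    [0, 0, 0, 0, 0, -0.05, 55],
    [0, 0, 0, 0, 0, -0.2, 55],
    [0, 0, 0, 0, 0, -0.5, 55],
    [0, 0, 0, 0, 0, -0.8, 55],
    [0, 0, 0, 0.3, 0, -0.9, 55],
    [0, 0, 0, 0.6, 0, -0.9, 55],
    [0, 0, 0, 0.9, 0, -0.9, 55],
    [0, 0, 0, 1, 0, -0.9, 55],
  ],
)

```text
t: 39.0
ee_pos: [481.9, 131.3, 251.2]
orientation: [2.233, 2.21, 0.002]
ft_force: [-0.1, -1.2, 0.3]
width: 54.9
grasp_force: 0.0
```

Emit:
servo_tool(
  rows=[
    [0, 0, 0, 0.3, 0, 0, 55],
    [0, 0, 0, 0.6, 0, 0, 55],
    [0, 0, 0, 0.9, 0, 0, 55],
    [0, 0, 0, 1, 0, 0, 55],
    [0, 0, 0, 1, 0, 0, 55],
  ],
)

```text
t: 39.62
ee_pos: [484.5, 329.0, 250.4]
orientation: [2.234, 2.209, -0.0]
ft_force: [0.2, -0.2, -0.4]
width: 55.1
grasp_force: 0.0
```

```bash
python3 - <<'E'
from h import *
im,_,_=snap('top','t11'); im2,_,_=snap('side','s7')
a=cv2.resize(im[150:290,130:450,::-1],(700,306),interpolation=cv2.INTER_CUBIC); b=cv2.resize(im2[150:300,220:420,::-1],(390,292),interpolation=cv2.INTER_CUBIC)
c=np.zeros((600,700,3),np.uint8); c[:306]=a; c[306:598,:390]=b; cv2.imwrite('pics/fin.png',c)
P=cloud('s7'); x,y,z=P[...,0],P[...,1],P[...,2]
s=P[(abs(x-477)<9)&(y<-95)&(y>-300)&(z>85)&(z<112)]
for a in (-278,-270,-255,-240,-120,-105):
    k=s[abs(s[:,1]-a)<6]
    if len(k): print(a,len(k),k.mean(0).round(1))
E
```

```text
-278 5 [ 474.3 -274.3   97.3]
-270 24 [ 475.5 -269.6   94.8]
-255 25 [ 475.4 -254.8  100.8]
-240 18 [ 475.7 -240.4  103. ]
-120 22 [ 476.9 -120.4  101.3]
-105 11 [ 473.9 -104.7   97.9]
```

View pics/fin.png

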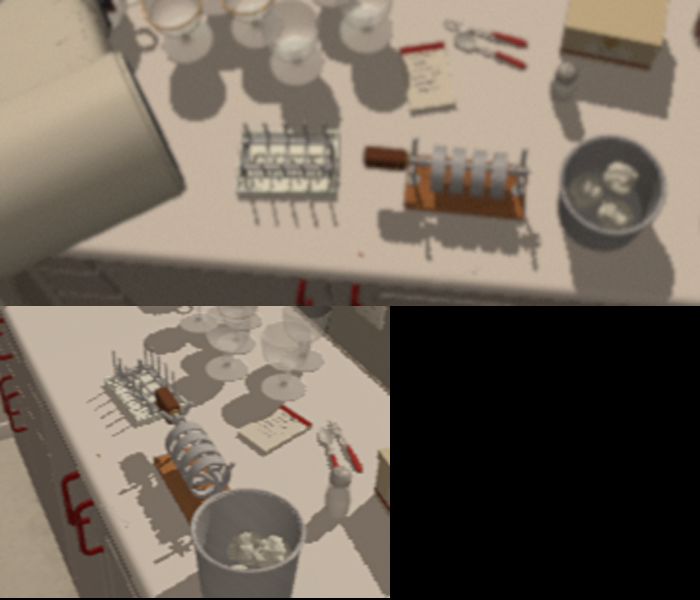

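The final pictures show three paper balls in the caddy, at (590,188), (620,178) and (612,212). The skewer lies level in both forks with four rings between its collars, the rack is empty and the glasses and mill are untouched.

```bash
python3 -c "
from workcell import ctrl
print(ctrl.close_job())"
```

```text
the job is handed in; nothing more can be done
None
```

I handed in the job at about 40 s on the robot's clock: all three paper balls are in the steel caddy, and the skewer hangs in both forks of its stand with the four rings between its collars. The glasses and salt mill were not touched.

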